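# Roll the edge cap strip home on a deep-well plate

### The job

Take the hand roller from its stand by the handle and roll it with firm, even pressure along the raised strip of six caps on the edge of the well plate, from one end of the strip to the other, until every cap is pushed fully home; do not lean on it hard (stay under about 30 N) and press the caps only with the roller. Then park the roller upright in its stand again as it was, let go of it, and leave the cup, the bottle and the dish where they are.

Things in the scene. Friction and masses are not known exactly. Their poses are not given: they have to be found in the camera images.
- nest: Grey and aluminium tray, 118 x 160 x 28 mm, fixed to the worktop, holding a white 24-well deep-well plate, 85 x 128 mm. Origin at the centre of its underside, z up, y along the plate's long side. Its lift holds the plate firmly 0 to 20 mm up, at a setting that is not measured: find the height by feel.
- strip (a point): Point at worktop level under the middle of the edge strip, axes as the nest's (nest x = -27 mm). Six grey flat caps, heads 15.5 (x) x 17 (y) x 5 mm, stand along y at 18 mm pitch, centres from y = -45 to +45 mm. Top of a cap that is home: 57 mm (lift 0) to 77 mm (lift 20 mm) above this point, 5 mm above the deck of the other rows, which are open wells.
- stand: Fixed parking stand: dark foot 70 x 100 x 8 mm, two aluminium cheeks 50 (x) x 10 (y) mm, tops 48 mm above the worktop, 46 mm gap between them in y, centred on the origin (centre of the underside, z up). The roller's bridge plate rests on the cheek tops, its drum hangs in the gap with 5 mm free at each side in y.
- roller_grip (a point): Centre of the handle of the loose hand roller (0.3 kg), which stands in the stand, axes about the stand's. Handle: black upright block 42 (x) x 24 (y; grip across this) mm, from 29 mm below to 25 mm above this point, with a 4 mm cap on top. Parked, this point is 83 mm above the stand's origin.
- roller: The same hand roller; origin 75 mm below the handle's centre, on the lowest line of its free-turning rubber drum (36 mm diameter, 28 mm long, axis along x; it rolls along y). Drum between two side arms (43 mm over hubs in x); above it a bridge plate 42 (x) x 72 (y) x 6 mm, underside 40 mm above this origin.
- drum (a joint): Turn of the roller's drum about its axis, rad, 0 at the start; 18 mm of rolling per rad.
- cup_mid (a point): Centre of a loose specimen cup with screw lid, 66 mm diameter, 70 mm tall: bystander, leave alone.
- stain_mid (a point): Centre of a loose small brown bottle, 38 mm diameter, 70 mm tall: bystander, leave alone.
- dish_mid (a point): Centre of a loose petri dish, 62 mm diameter, 16 mm tall: bystander, leave alone.
- cap1 (a joint): Depth of the cap at y = -45 mm on the strip, m: 0 to 0.001 at the start (4 to 5 mm proud), 0.005 home on its stop. It slides stiffly and stays where left: 6 to 8 N downward moves it, less does nothing.
- cap2 (a joint): Depth of the cap at y = -27 mm on the strip, m: 0 to 0.001 at the start (4 to 5 mm proud), 0.005 home on its stop. It slides stiffly and stays where left: 6 to 8 N downward moves it, less does nothing.
- cap3 (a joint): Depth of the cap at y = -9 mm on the strip, m: 0 to 0.001 at the start (4 to 5 mm proud), 0.005 home on its stop. It slides stiffly and stays where left: 6 to 8 N downward moves it, less does nothing.
- cap4 (a joint): Depth of the cap at y = 9 mm on the strip, m: 0 to 0.001 at the start (4 to 5 mm proud), 0.005 home on its stop. It slides stiffly and stays where left: 6 to 8 N downward moves it, less does nothing.
- cap5 (a joint): Depth of the cap at y = 27 mm on the strip, m: 0 to 0.001 at the start (4 to 5 mm proud), 0.005 home on its stop. It slides stiffly and stays where left: 6 to 8 N downward moves it, less does nothing.
- cap6 (a joint): Depth of the cap at y = 45 mm on the strip, m: 0 to 0.001 at the start (4 to 5 mm proud), 0.005 home on its stop. It slides stiffly and stays where left: 6 to 8 N downward moves it, less does nothing.
There are look-alikes about, which are no part of the job. What is shaped like the roller but purple is not meant.

How it is judged:
By the outcome, as a careful person would: the job done as asked, in the order asked, and still so for the second after the job is handed in, with the robot touching nothing.
It also fails if it takes over 69 s, if anything falls off the work surface, if the arm or the gripper's body presses on something with over 40 N, if the wrist force passes 120 N, or if a joint passes its speed limit or range.

### The arm

A 6-joint arm with a two-finger parallel gripper is mounted at the origin on a cart in front of the work surface, level with it; the furniture and walls round the work are solid. World frame = base frame: x ahead of the robot, y to its left, z up, the work surface at z = 0. Lengths are in m, angles in rad, forces in N, time in s.
With the tool pointing down it reaches from about 0.3 to 0.825 m from the base axis. Payload 5.4 kg.
Tool frame: the origin (TCP) lies at the very end of the fingers, on their centre line; the grasp point (between the pads) lies 19 mm behind it; z points along the fingers, y is the line along which they close (so a half turn about z gives the same grasp; the last joint's range is limited). The gripper opens to 92 mm and grips with 3 to 60 N. Pads are 20 mm wide; open, the fingers measure 128 mm over their backs; the gripper's body (75 mm by 189 mm) begins 69 mm behind the grasp point.
Start: joints at [1.103, 0.158, 1.597, -0, 1.386, -0.21], TCP at [0.147, 0.556, 0.215] pointing down, gripper open.
Joint ranges: [-2.91, 2.91], [-0.94, 2.29], [0.18, 2.7], [-1.29, 4.43], [0.17, 2.64], [-3, 3]. Speed limits (rad/s): [2.57, 2.57, 3.14, 3.14, 3.14, 3.14].

### API

Orientations are given as a rotation vector (axis times angle).
In Python, from workcell import bot gives the robot as it stands. Calls block until the motion is done:
- bot.goto(position, orientation): joint-space move of the TCP to a pose.
- bot.line_to(position, rot=None, max_speed=0.15): straight line of the TCP; rot=None keeps the orientation; max_speed is the mean speed in m/s.
- bot.set_joints(angles): joint-space move.
- bot.set_gripper(opening, newtons=None): opening from 0.0 (shut) to 1.0 (fully open); newtons is the grip in N (None keeps the last); returns when the fingers have stopped.
- bot.hold(seconds).
- bot.inverse_kinematics(position, orientation): joint angles nearest the present ones, or None.
- bot.read_camera(name): name is "scene" or "top"; returns a dict with "pixels" (420x560x3 uint8, blue, green, red), "fx", "fy", "cx", "cy" (pixels), "k1" (the pictures are not rectified: a ray, as slopes to the right and down, at radius r is drawn at 1 + k1 r^2 times it, then the intrinsics apply), "R" (3x3) and "t" (3): a world point X has camera coordinates R X + t. Camera axes: x right, y down, z forward; pixel columns grow to the right and rows downward; lengths in m; the calibration is good to about 2 mm. A picture is of the moment at which its call begins. There is no depth.
A pose or a line that the arm cannot do raises bot.MotionError and nothing moves.
- bot.job_done(): hands the job in; it is judged then, once.
Readings, each from a call of its own:
- bot.current_clock(): time.
- bot.current_joints(): joint angles.
- bot.current_joint_vel(): joint speeds.
- bot.current_effort(): joint torques, N m.
- bot.current_ee_pos(): TCP position.
- bot.current_tool_rot(): TCP orientation.
- bot.current_contact_force(): force on the tool from outside, world axes, zero at the start.
- bot.current_ft_torque(): the same for the moment, N m.
- bot.current_opening(): opening from 0.0 (shut) to 1.0 (fully open).
- bot.current_grip_force(): force on a finger pad.
Only numpy, scipy, OpenCV 4.12 (cv2) and the standard library are available. Lean on these libraries where they do the work, as an engineer would, in place of code of your own. Each camera call takes 0.05 s, during which the arm holds its last target. There are 200 camera calls.

## Working session

There is one attempt and no reset: what is moved stays moved. The work goes in short steps, each a Python script; the robot and the scene stay as the last script left them, time stands still between calls to the robot, and variables do not carry over. Pictures are saved under pics/ and viewed, at most 10 in all, crops included, and the job is handed in when it is done.

```bash
mkdir -p pics; ls; python3 - <<'E'
from workcell import bot
import cv2
for n in("scene","top"):
    c=bot.read_camera(n); cv2.imwrite(f"pics/{n}0.png",c["pixels"]); print(n,{k:v for k,v in c.items() if k!="pixels"})
print(bot.current_clock(),bot.current_tool_rot())
E
```

```text
pics
scene {'fx': 459.8702068329345, 'fy': 459.8702068329345, 'cx': 284.7573359548548, 'cy': 212.3391853558255, 'k1': -0.04723462419683637, 'R': array([[ 0.87535796, -0.48298608,  0.02174595],
       [-0.21323101, -0.426043  , -0.8792155 ],
       [ 0.43391356,  0.76499137, -0.47592774]]), 't': array([-0.42508868,  0.21251733,  0.83437708])}
top {'fx': 379.03230377850014, 'fy': 379.03230377850014, 'cx': 279.1490599697588, 'cy': 213.00828831893892, 'k1': -0.014373661798321776, 'R': array([[ 0.06566195, -0.99783294,  0.0042352 ],
       [-0.97471858, -0.0650482 , -0.21375785],
       [ 0.21357012,  0.00990763, -0.9768775 ]]), 't': array([0.01367318, 0.52726624, 0.9933369 ])}
0.1 [-4.03735919e-01 -3.11500239e+00  2.47843306e-03]
```

View pics/scene0.png

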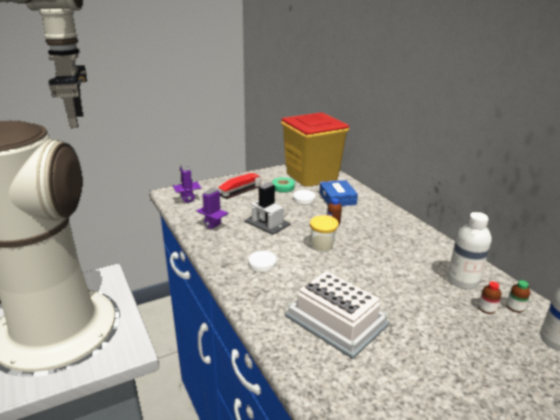

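View pics/top0.png

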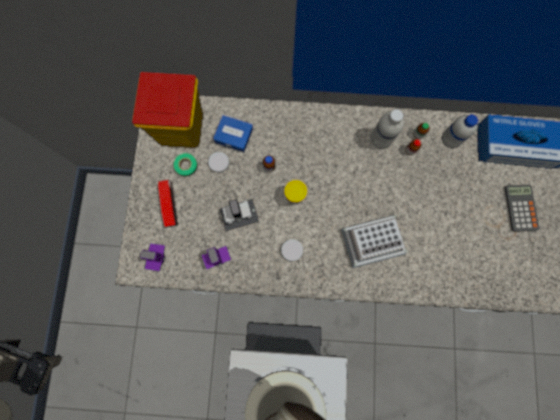

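The top view shows the stand with the black-handled roller at about (238,212), the nest at (376,240), the cup at (295,190), the bottle at (269,162), and dishes at (292,250) and (218,162). The purple look-alikes are at (153,257) and (215,257). Next I'll zoom in on the stand and the nest.

```bash
cat > cam.py <<'E'
import numpy as np, cv2
from workcell import bot
def KD(c): return np.array([[c["fx"],0,c["cx"]],[0,c["fy"],c["cy"]],[0,0,1.]]),np.array([c["k1"],0,0,0.])
def proj(c,X):
    K,d=KD(c); return cv2.projectPoints(np.atleast_2d(np.asarray(X,float)),cv2.Rodrigues(c["R"])[0],c["t"],K,d)[0][:,0]
def ray(c,uv):
    K,d=KD(c); p=cv2.undistortPoints(np.array(uv,float).reshape(-1,1,2),K,d)[:,0]
    D=np.c_[p,np.ones(len(p))]@c["R"]; return -c["R"].T@c["t"],D
def at_z(c,uv,z):
    o,D=ray(c,uv); return o+D*((z-o[2])/D[:,2])[:,None]
E
python3 - <<'E'
import cv2,numpy as np
t=cv2.imread("pics/top0.png");s=cv2.imread("pics/scene0.png")
def cr(i,x,y,w,h): return cv2.resize(i[y:y+h,x:x+w],(400,300),interpolation=cv2.INTER_CUBIC)
m=np.vstack([np.hstack([cr(t,210,185,60,45),cr(t,336,210,80,60)]),np.hstack([cr(s,236,172,80,60),cr(s,280,262,120,90)])])
for (ox,oy,x,y,w,h) in [(0,0,210,185,60,45),(400,0,336,210,80,60),(0,300,236,172,80,60),(400,300,280,262,120,90)]:
    for u in range(x//10*10+10,x+w,10): X=ox+int((u-x+.5)*400/w); cv2.line(m,(X,oy),(X,oy+6),(0,0,255),1); cv2.putText(m,str(u),(X-8,oy+16),0,.3,(0,0,255),1)
    for v in range(y//10*10+10,y+h,10): Y=oy+int((v-y+.5)*300/h); cv2.line(m,(ox,Y),(ox+6,Y),(0,0,255),1); cv2.putText(m,str(v),(ox+8,Y+4),0,.3,(0,0,255),1)
cv2.imwrite("pics/m1.png",m)
E
```

```text
(no output)
```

View pics/m1.png

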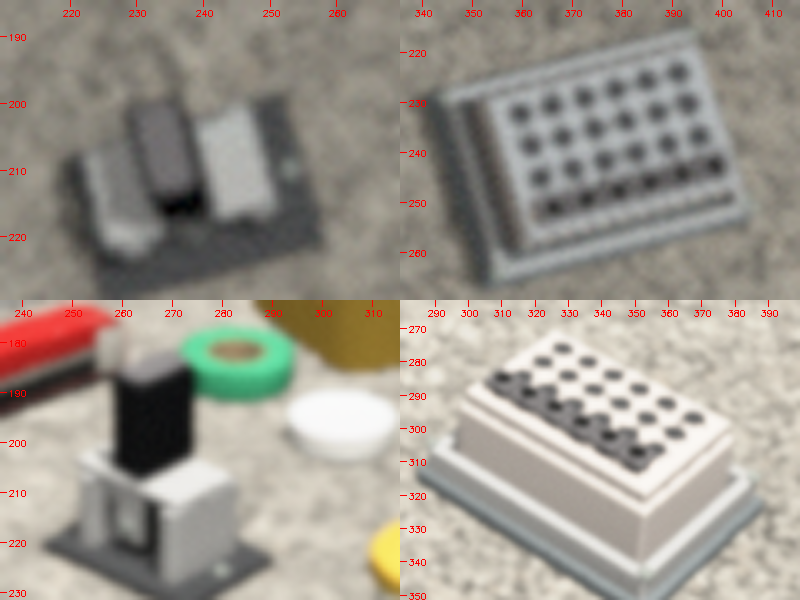

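```bash
cat > fit.py <<'E'
from cam import *
from scipy.optimize import least_squares
C={n:bot.read_camera(n) for n in("scene","top")}
for n in C: print(n,(-C[n]["R"].T@C[n]["t"]).round(3))
def pose(p,L): 
    c,s=np.cos(p[2]),np.sin(p[2]); L=np.asarray(L,float)
    return np.c_[p[0]+c*L[:,0]-s*L[:,1],p[1]+s*L[:,0]+c*L[:,1],L[:,2]]
lin=lambda a,b:np.linspace(a,b,6)
ys=np.linspace(45,-45,6)/1000
tA=lin((522,113),(680,72))*.2+[336-80,210]; sA=np.array([(563,348),(588,362),(613,375),(640,388),(667,402),(693,418)])*.3+[280-120,262-90]
sB=np.array([(543,361),(568,374),(593,390),(620,403),(647,417),(676,433)])*.3+[280-120,262-90]
tB=lin((531,146),(690,103))*.2+[336-80,210]; tC=lin((540,178),(702,135))*.2+[336-80,210]
def rn(p):
    g=lambda x:pose(p,[(x,y,.052+p[3]) for y in ys])
    return np.r_[(proj(C["top"],g(.027))-tA).ravel(),(proj(C["top"],g(.009))-tB).ravel(),(proj(C["top"],g(-.009))-tC).ravel(),(proj(C["scene"],g(.027))-sA).ravel(),(proj(C["scene"],g(.009))-sB).ravel()]
n=least_squares(rn,[.5,-.2,.1,.01]); print("nest",n.x.round(4),np.sqrt(np.mean(n.fun**2)))
ft=np.array([(63,160),(285,95),(323,245),(100,300)])*.15+[210,185]; fs=np.array([(43,545),(272,562)])*.2+[236,112]
Lf=[(.035,.05,.008),(.035,-.05,.008),(-.035,-.05,.008),(-.035,.05,.008)]
# scene left= (-x,+y) corner, right=(+x,-y)
def rs(p): return np.r_[(proj(C["top"],pose(p,Lf))-ft).ravel(),(proj(C["scene"],pose(p,[(-.035,.05,.008),(.035,-.05,.008)]))-fs).ravel()]
s=least_squares(rs,[.5,.1,.1]); print("stand",s.x.round(4),np.sqrt(np.mean(s.fun**2)),s.fun.round(1))
np.savez("fit.npz",n=n.x,s=s.x)
def box(x0,x1,y0,y1,z0,z1): return [(a,b,c) for a in(x0,x1) for b in(y0,y1) for c in(z0,z1)]
def crop(c,x,y,w,h,items):
    k=400/w; im=cv2.resize(c["pixels"][y:y+h,x:x+w],(400,300),interpolation=cv2.INTER_CUBIC)
    for p,b,col in items:
        P=((proj(c,pose(p,b))-[x,y]+.5)*k*16).astype(int)
        for i in range(8):
            for j in(1,2,4):
                if not i&j: cv2.line(im,tuple(map(int,P[i])),tuple(map(int,P[i|j])),col,1,cv2.LINE_AA,4)
    return im
q=s.x;d=n.x[3]
ST=[(q,box(-.035,.035,-.05,.05,0,.008),(0,255,255)),(q,box(-.021,.021,-.036,.036,.048,.054),(0,0,255)),(q,box(-.021,.021,-.012,.012,.054,.112),(0,255,0))]
NE=[(n.x,box(-.059,.059,-.08,.08,0,.028),(0,255,255)),(n.x,box(-.035,-.019,-.054,.054,.057+d,.062+d),(0,0,255))]
if __name__=="__main__":
    cv2.imwrite("pics/m2.png",np.vstack([np.hstack([crop(C["top"],210,185,60,45,ST),crop(C["top"],336,210,80,60,NE)]),np.hstack([crop(C["scene"],236,172,80,60,ST),crop(C["scene"],280,262,120,90,NE)])]))
E
python3 fit.py
```

```text
scene [ 0.055 -0.753  0.593]
top [0.301 0.038 1.083]
nest [ 0.4715 -0.2261  0.3187  0.0184] 0.1858392659184612
stand [0.523  0.1639 0.3352] 0.6961569247263406 [ 0.3 -1.1  0.2 -0.2  0.6 -0.1  0.4  0.8 -1.1 -1.1 -0.  -0.8]
```

View pics/m2.png

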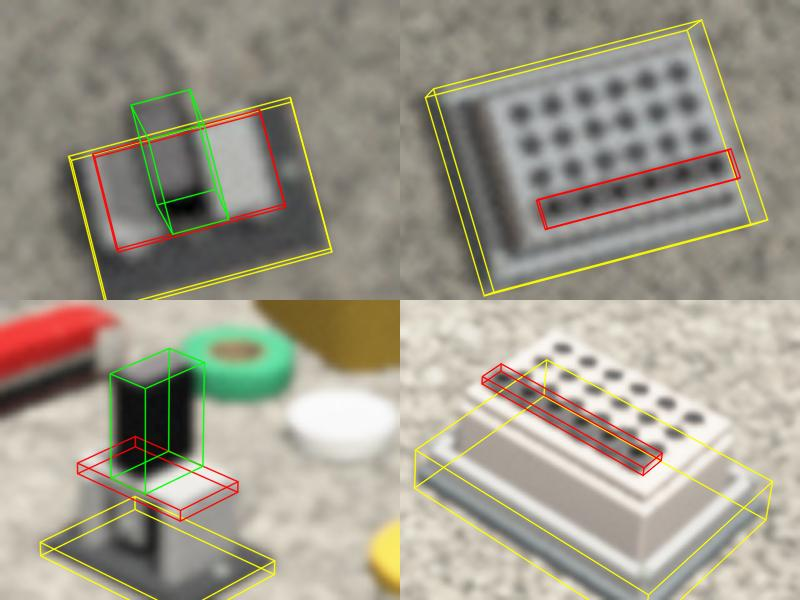

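The nest fit agrees to 0.2 px. The stand fit shows a half-pixel click bias plus about 2 mm of disagreement between cameras, so I'll correct the bias and measure the handle too. Then I'll move above the handle and check from near.

```bash
sed -i 's/^def rn/tA-=.5;tB-=.5;tC-=.5;sA-=.5;sB-=.5\ndef rn/; s/^Lf=/ft-=.5;fs-=.5\nLf=/' fit.py; python3 fit.py
cat > rob.py <<'E'
import numpy as np
from workcell import bot
from scipy.spatial.transform import Rotation as Ro
f=np.load("fit.npz"); N=f["n"]; S=f["s"]
def down(psi,s=1):
    y=s*np.array([-np.sin(psi),np.cos(psi),0]); z=np.array([0,0,-1.]); x=np.cross(y,z)
    return Ro.from_matrix(np.c_[x,y,z]).as_rotvec()
def loc(p,x,y,z): c,s=np.cos(p[2]),np.sin(p[2]); return np.array([p[0]+c*x-s*y,p[1]+s*x+c*y,z])
E
python3 - <<'E'
from rob import *
for s in(1,-1):
  for P,h in((S,.064),(S,.2),(N,.13),(N,.2)):
    for y in (-.06,.06):
      q=bot.inverse_kinematics(loc(P,-.027 if P is N else 0,y if P is N else 0,h),down(P[2],s)); print(s,h,None if q is None else np.round(q,2))
E
```

```text
scene [ 0.055 -0.753  0.593]
top [0.301 0.038 1.083]
nest [ 0.4722 -0.2244  0.3212  0.0183] 0.16982400181855503
stand [0.5238 0.1658 0.3358] 0.5953020827964103 [ 0.1 -0.9  0.1 -0.   0.5  0.1  0.3  1.  -0.7 -1.   0.4 -0.7]
1 0.064 [ 0.09  0.26  1.8  -0.    1.08 -1.82]
1 0.064 [ 0.09  0.26  1.8  -0.    1.08 -1.82]
1 0.2 [ 0.09  0.1   1.69 -0.    1.35 -1.82]
1 0.2 [ 0.09  0.1   1.69 -0.    1.35 -1.82]
1 0.13 [-0.78  0.17  1.76 -0.    1.21 -2.67]
1 0.13 [-0.65 -0.05  1.99 -0.    1.2  -2.54]
1 0.2 [-0.78  0.1   1.69 -0.    1.35 -2.67]
1 0.2 [-0.65 -0.13  1.92 -0.    1.35 -2.54]
-1 0.064 [ 0.09  0.26  1.8  -0.    1.08  1.32]
-1 0.064 [ 0.09  0.26  1.8  -0.    1.08  1.32]
-1 0.2 [ 0.09  0.1   1.69 -0.    1.35  1.32]
-1 0.2 [ 0.09  0.1   1.69 -0.    1.35  1.32]
-1 0.13 [-0.78  0.17  1.76 -0.    1.21  0.47]
-1 0.13 [-0.65 -0.05  1.99 -0.    1.2   0.6 ]
-1 0.2 [-0.78  0.1   1.69 -0.    1.35  0.47]
-1 0.2 [-0.65 -0.13  1.92 -0.    1.35  0.6 ]
```

```bash
python3 - <<'E'
from rob import *
from fit import *
bot.set_gripper(.75,50)
bot.goto(loc(S,0,0,.2),down(S[2],-1)); bot.line_to(loc(S,0,0,.13)); print(bot.current_clock(),bot.current_ee_pos(),bot.current_contact_force())
C={n:bot.read_camera(n) for n in("scene","top")}
print([proj(C[n],loc(S,0,0,.13)) for n in C])
cv2.imwrite("pics/m3.png",np.vstack([crop(C["top"],205,170,80,60,[]),crop(C["scene"],226,152,80,60,ST[1:])]))
E
```

```text
scene [ 0.055 -0.753  0.593]
top [0.301 0.038 1.083]
nest [ 0.4722 -0.2244  0.3212  0.0183] 0.16982400181855503
stand [0.5238 0.1658 0.3358] 0.5953020827964103 [ 0.1 -0.9  0.1 -0.   0.5  0.1  0.3  1.  -0.7 -1.   0.4 -0.7]
3.4917 [0.52423701 0.1661536  0.13068469] [ 0.69374976 -0.27770229  0.43866866]
[array([[266.87616892, 178.01217569]]), array([[233.95695459, 204.54237635]])]
```

View pics/m3.png

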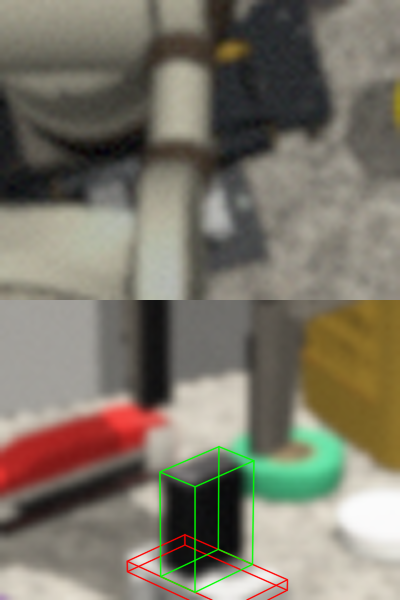

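Near view: the fingertips (scene (256,173) and (280,183)) straddle the handle symmetrically. Its centre at (267,~200) matches the model to within about 1 px, so I'll grasp.

```bash
python3 - <<'E'
from rob import *
bot.line_to(loc(S,0,0,.064),max_speed=.08); print(bot.current_ee_pos(),bot.current_contact_force())
bot.set_gripper(0,15); print(bot.current_opening()*92,bot.current_contact_force(),bot.current_ft_torque())
bot.set_gripper(0,50); print(bot.current_opening()*92,bot.current_grip_force(),bot.current_contact_force(),bot.current_ft_torque(),bot.current_ee_pos())
np.save("grip.npy",np.r_[bot.current_ee_pos(),bot.current_tool_rot()])
bot.line_to(loc(S,0,0,.069),max_speed=.03);print(bot.current_contact_force())
bot.line_to(loc(S,0,0,.18),max_speed=.12);bot.hold(.2);print(bot.current_contact_force(),bot.current_ft_torque(),bot.current_clock(),bot.current_ee_pos())
E
```

```text
[0.52437123 0.16590352 0.06455656] [-0.35949156 -0.66671573 -0.13234774]
23.68395991703563 [-1.61172409  2.47067954  0.74541772] [0.29773932 0.32331829 0.01767384]
23.454746312518086 50.000410079956055 [-0.68304426  1.88799297  1.73869264] [0.29837079 0.33361018 0.04466328] [0.52379864 0.16601736 0.0640533 ]
[-0.26711031  0.42685915 -2.9037555 ]
[ 0.36549931 -0.35031017 -2.61580818] [-0.00110111  0.15418615  0.03162886] 7.1167 [0.52335659 0.16575555 0.17914317]
```

Lifted cleanly: about 2.9 N of weight at a width of 23.5 mm. Next I'll carry it to the +y end of the strip and feel for the cap.

```bash
python3 - <<'E'
from rob import *
r=down(N[2],-1)
bot.goto(loc(N,-.027,.046,.18),r); bot.line_to(loc(N,-.027,.046,.150),max_speed=.08); bot.hold(.3)
F0=np.array(bot.current_contact_force()); np.save("F0.npy",F0); print(F0,bot.current_clock(),bot.current_ee_pos())
z=.150
while z>.108:
    z-=.001; bot.line_to(loc(N,-.027,.046,z),max_speed=.02)
    F=np.array(bot.current_contact_force())-F0
    if F[2]>1.5: print(round(z,4),F.round(1),np.round(bot.current_ee_pos()[2],4),round(bot.current_clock(),2))
    if F[2]>11: break
E
```

```text
[ 0.11114273 -1.13613862 -2.00972052] 9.3167 [ 0.43228802 -0.18954322  0.15048767]
0.131 [-1.   0.2  4.2] 0.1317 14.07
0.13 [-1.7 -0.2  5.5] 0.1303 14.32
0.129 [-1.2  1.9  7.1] 0.1291 14.57
0.128 [-2.4  2.6  9.4] 0.1283 14.82
0.127 [-2.8  4.2 13. ] 0.1279 15.07
```

```bash
cat > roll.py <<'E'
from rob import *
def roll(y0,y1,z,target,step=.004,speed=.02):
    F0=np.load("F0.npy"); log=[]
    n=int(round(abs(y1-y0)/step))
    for y in np.linspace(y0,y1,n+1):
        bot.line_to(loc(N,-.027,y,z),max_speed=speed)
        F=np.array(bot.current_contact_force())-F0; p=bot.current_ee_pos()
        log.append((round(y*1e3),*F.round(1),round(np.linalg.norm(F),1),round(z*1e3,2),round(p[2]*1e3,2)))
        if np.linalg.norm(F)>27: z+=.0015
        else: z+=np.clip((F[2]-target)*.00015,-.0006,.0008)
        z=max(z,.1245)
    for l in log: print(*l)
    print(bot.current_clock(),bot.current_opening()*92); return z
E
python3 - <<'E'
from roll import *
z=roll(.046,-.050,.1265,16)
p=np.array(bot.current_ee_pos()); bot.line_to(loc(N,-.027,-.05,.170),max_speed=.1); bot.hold(.2)
print(bot.current_contact_force(),bot.current_clock(),z)
E
```

```text
46 -3.0 4.1 15.4 16.3 126.5 127.82
42 -3.3 2.6 13.9 14.5 126.42 127.85
38 -3.5 0.7 13.6 14.0 126.1 127.78
34 -3.5 0.4 14.5 14.9 125.73 127.76
30 -4.8 3.5 19.5 20.4 125.5 127.77
26 -4.6 5.9 19.4 20.8 126.03 127.78
22 -2.0 2.6 14.3 14.6 126.53 127.88
18 -3.0 0.6 12.6 12.9 126.27 127.85
14 -3.2 -0.9 15.0 15.3 125.76 127.8
10 -4.8 3.9 18.5 19.5 125.6 127.81
6 -3.3 2.8 15.6 16.2 125.98 127.86
2 -1.9 1.3 13.7 13.9 125.92 127.79
-2 -2.7 -0.3 14.9 15.2 125.58 127.81
-6 -5.3 4.2 19.4 20.5 125.42 127.79
-10 -3.6 4.4 17.6 18.5 125.93 127.82
-14 -3.4 1.1 13.3 13.7 126.17 127.88
-18 -1.7 0.5 13.8 13.9 125.76 127.82
-22 -1.9 1.6 15.5 15.7 125.43 127.78
-26 -3.6 4.9 18.6 19.6 125.35 127.77
-30 -1.8 2.6 15.7 16.1 125.75 127.86
-34 -1.0 -0.4 13.2 13.3 125.71 127.79
-38 -1.4 -0.1 14.4 14.4 125.29 127.79
-42 -2.2 0.5 15.8 16.0 125.05 127.75
-46 -1.7 -0.4 15.7 15.8 125.02 127.76
-50 -1.1 -0.7 14.6 14.7 124.98 127.64
23.7167 23.86169684280006
[ 0.56608286  0.59720823 -3.20419964] 24.5167 0.12477518359986593
```

Actual height stayed at 127.8 ± 0.1 mm along the whole strip, with peaks of about 20 N, so the caps are on a hard stop. I'll go above the stand and check the caps and how the roller hangs before parking.

```bash
python3 - <<'E'
from rob import *
from fit import *
g=np.load("grip.npy")
bot.goto(loc(S,0,0,.18),down(S[2],-1)); bot.hold(.2)
print(bot.current_ee_pos(),g[:3],bot.current_contact_force(),bot.current_ft_torque(),bot.current_clock())
C={n:bot.read_camera(n) for n in("scene","top")}
sh=lambda z:box(*z)
h=[(S,box(-.021,.021,-.036,.036,.164,.170),(0,0,255)),(S,box(-.021,.021,-.012,.012,.170,.228),(0,255,0))]
cv2.imwrite("pics/m4.png",np.vstack([np.hstack([crop(C["scene"],226,122,120,90,[]),crop(C["scene"],226,122,120,90,h)]),np.hstack([crop(C["scene"],290,262,80,60,[]),crop(C["top"],336,210,80,60,[])])]))
E
```

```text
scene [ 0.055 -0.753  0.593]
top [0.301 0.038 1.083]
nest [ 0.4722 -0.2244  0.3212  0.0183] 0.16982400181855503
stand [0.5238 0.1658 0.3358] 0.5953020827964103 [ 0.1 -0.9  0.1 -0.   0.5  0.1  0.3  1.  -0.7 -1.   0.4 -0.7]
[0.52407159 0.16500753 0.17997454] [0.52379864 0.16601736 0.0640533 ] [-0.27318926 -0.01210912 -2.64952191] [-0.03605171  0.19595517 -0.01778613] 26.4667
```

View pics/m4.png

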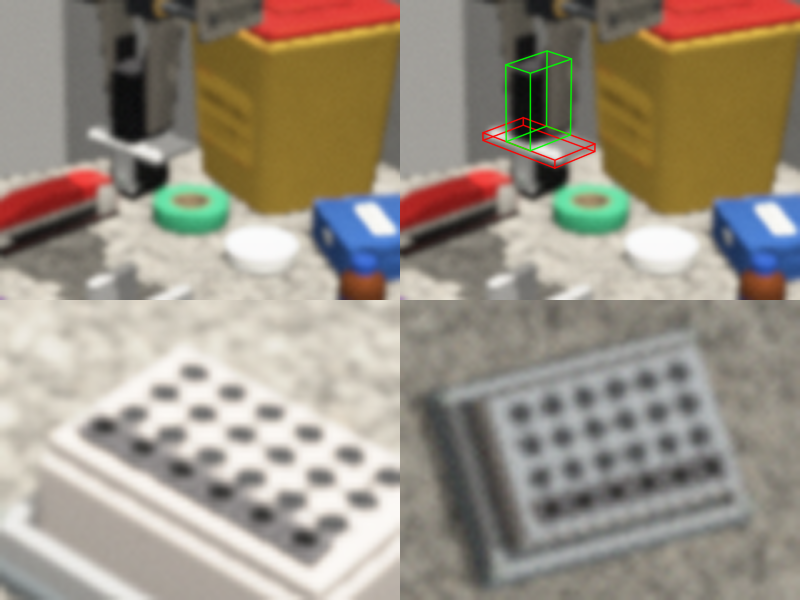

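The caps now sit as an even, low strip in scene, from (310,287) to (352,310). The roller hangs straight, with its bridge from about (253,161) to (284,165), within 1 px of the expected pose. Parking it now.

```bash
python3 - <<'E'
from rob import *
from fit import *
F0=np.array(bot.current_contact_force())
bot.line_to(loc(S,0,0,.09),max_speed=.1); bot.line_to(loc(S,0,0,.070),max_speed=.03)
z=.070; out=[]
while z>.0600:
    F=np.array(bot.current_contact_force())-F0; out.append((round(z,4),*F.round(1),np.round(bot.current_ee_pos(),4)))
    if F[2]>2.5 or np.linalg.norm(F)>8: break
    z-=.001; bot.line_to(loc(S,0,0,z),max_speed=.02)
for o in out: print(*o)
if .0615<=z<=.0665 and np.linalg.norm(F)<8:
    bot.set_gripper(.75); print(bot.current_opening(),bot.current_contact_force())
    bot.hold(.2); bot.line_to(loc(S,0,0,.18),max_speed=.12)
    bot.goto([.147,.556,.215],[-.4037,-3.115,.0025]); bot.hold(.3)
    C={n:bot.read_camera(n) for n in("scene","top")}
    cv2.imwrite("pics/top5.png",C["top"]["pixels"])
    cv2.imwrite("pics/m5.png",np.vstack([np.hstack([crop(C["top"],210,185,60,45,[]),crop(C["top"],190,130,160,120,[])]),np.hstack([crop(C["scene"],236,172,80,60,[]),crop(C["scene"],280,262,120,90,[])])]))
print(bot.current_clock())
E
```

```text
scene [ 0.055 -0.753  0.593]
top [0.301 0.038 1.083]
nest [ 0.4722 -0.2244  0.3212  0.0183] 0.16982400181855503
stand [0.5238 0.1658 0.3358] 0.5953020827964103 [ 0.1 -0.9  0.1 -0.   0.5  0.1  0.3  1.  -0.7 -1.   0.4 -0.7]
0.07 -0.3 -0.4 -0.2 [0.524  0.1658 0.0701]
0.069 -0.6 -0.7 0.2 [0.5239 0.1658 0.0691]
0.068 -0.5 -0.1 0.0 [0.5238 0.1658 0.0679]
0.067 -1.0 -1.0 0.0 [0.5237 0.1658 0.0669]
0.066 -0.4 0.1 0.1 [0.5238 0.1658 0.0659]
0.065 -0.2 -1.3 -0.7 [0.5237 0.1658 0.0649]
0.064 -1.1 -0.7 0.0 [0.5239 0.1659 0.0641]
0.063 -3.9 -0.8 8.6 [0.524  0.1658 0.0641]
30.2833
```

The bridge seated at exactly the grasp height (0.064), so my 8 N guard only stopped the release. I'll ease off and let go.

```bash
python3 - <<'E'
from rob import *
from fit import *
bot.line_to(loc(S,0,0,.0638),max_speed=.02); print(bot.current_contact_force())
bot.set_gripper(.75); print(bot.current_opening(),bot.current_contact_force())
bot.hold(.2); bot.line_to(loc(S,0,0,.18),max_speed=.12)
bot.goto([.147,.556,.215],[-.4037,-3.115,.0025]); bot.hold(.3)
C={n:bot.read_camera(n) for n in("scene","top")}
cv2.imwrite("pics/m5.png",np.vstack([np.hstack([crop(C["top"],210,185,60,45,[]),crop(C["top"],190,130,160,120,[])]),np.hstack([crop(C["scene"],236,172,80,60,[]),crop(C["scene"],280,262,120,90,[])])]))
print(bot.current_clock())
E
```

```text
scene [ 0.055 -0.753  0.593]
top [0.301 0.038 1.083]
nest [ 0.4722 -0.2244  0.3212  0.0183] 0.16982400181855503
stand [0.5238 0.1658 0.3358] 0.5953020827964103 [ 0.1 -0.9  0.1 -0.   0.5  0.1  0.3  1.  -0.7 -1.   0.4 -0.7]
[-0.776407   -1.07305165  1.02793007]
0.7504443375847214 [-0.41146774 -0.10782448 -0.85367433]
35.1
```

View pics/m5.png

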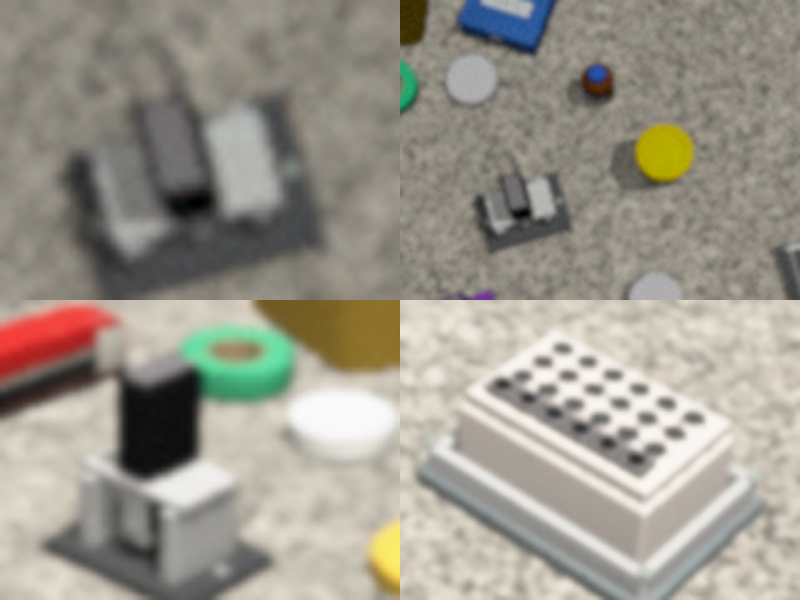

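The roller is upright and seated in its stand: handle at scene (267,197), bridge flat on both cheeks, within about 2–3 mm of where it started. The caps are flat and even, and the cup, bottle and dish haven't moved. Handing in.

```bash
python3 -c "
from workcell import bot
print(bot.job_done())"
```

```text
the job is handed in; nothing more can be done
None
```

The job is handed in, unscored as yet, at about 35 s: all six caps look fully home after one pass (highest force read about 21 N), the roller is upright in its stand within about 2–3 mm of its start and released, and the cup, bottle and dish were left alone.

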